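# Close the cereal dispenser's keyed lid

## Robot

A 6-joint arm with a two-finger parallel gripper is mounted at the origin on the work surface. World frame = base frame: x ahead of the robot, y to its left, z up, the work surface at z = 0. Lengths are in m, angles in rad, forces in N, time in s.
With the tool pointing down it reaches from about 0.25 to 0.775 m from the base axis. Payload 4 kg.
Tool frame: the origin (TCP) lies midway between the tips of the shut fingers; the grasp point (between the pads) lies 19 mm behind it (robot.grasp_offset is the distance from the TCP to the grasp point, in m); z points along the fingers, y is the direction in which the jaws open and shut (so a half turn about z gives the same grasp; the last joint's range is limited). The gripper opens to 94 mm and grips with 3 to 60 N. Pads are 16 mm wide; open, the fingers measure 119 mm over their backs; the gripper's body (75 mm by 177 mm) begins 78 mm behind the grasp point.
Start: joints at [1.106, 0.087, 1.371, -0, 1.684, -0.103], TCP at [0.195, 0.514, 0.185] pointing down, gripper open.
Joint ranges: [-3.1, 3.1], [-0.76, 2.03], [0.27, 2.55], [-1.08, 4.22], [0.17, 2.65], [-2.57, 2.57]. Speed limits (rad/s): [2.79, 2.79, 3.14, 3.14, 3.14, 3.14].

## Interface

Orientations are given as [roll, pitch, yaw] about the fixed x, y, z axes, in that order (R = Rz(yaw) Ry(pitch) Rx(roll)).
In Python, from bench import status, viewer, order, robot gives the robot as it stands. The module is installed in compiled form; this text tells all that it offers.
- The arm moves only by the tool move_arm, never from a script. Its argument "targets" is a list of rows, each a list of 3 entries, a list of its own where there are three numbers: the shift along the tool's x, y, z in mm, then the turn, a rotation vector about the tool's x, y, z in degrees, then the opening, from -1 (shut) to 1 (fully open). A call has 1 to 20 rows; each row is the pose to reach, as a shift and turn from the pose commanded when the call began, along the tool's axes at that moment; what a row does not reach only later rows make up. A row lasts 1/8 s, in which the tool goes at most 62.5 mm and 10.7 degrees, less where a joint would pass 70% of its speed; a pose out of reach is approached as far as the arm can. A call with a gripper value outside its range is refused whole. The fingers move at their own pace and stop on an object; the grip force is fixed at half the most. Time passes only in rows, so rows that repeat a pose let the fingers close. It gives the time, the measured TCP pose, the force and the opening at its end, in the units of the state.
- status.get_obs(): the state, without advancing time (a new reading comes with each control period).
- viewer.snapshot(name): name is "side" or "top"; returns the picture (420x560x3 uint8, red, green, blue); there is no depth.
- viewer.camera_model(name): a dict with "K" (3x3 intrinsics, pixels), "D" ([k1, k2, p1, p2, k3] as OpenCV has them; the pictures are not rectified), "xyz" and "attitude" of the camera in the world. Camera axes: x right, y up, looking along -z (the intrinsics and any distortion apply to the point x, -y, -z); pixel columns grow to the right and rows downward; lengths in m; the calibration is good to about 2 mm. A picture is of the moment at which its call begins. camera_model takes no time and is no camera call.
- order.close_job(): hands the job in, once; it reports no verdict.
The state is a dict: "time": time; "joint_positions": joint angles; "qvel": joint speeds; "joint_torque": joint torques, N m; "tool_pos": TCP position; "ee_rot": TCP orientation; "wrist_force": force on the tool from outside, world axes, zero at the start; "wrist_torque": the same for the moment, N m; "width": finger opening in m.
Only numpy, scipy, OpenCV 4.12 (cv2) and the standard library are available. Lean on these libraries where they do the work, as an engineer would, in place of code of your own. Each camera call takes 0.05 s, during which the arm holds its last target. There are 200 camera calls.

## Task

Close the empty cereal dispenser: with a fingertip against the blue stud, push the round wooden lid round until the notch in its rim is over the red pin, then press the lid down until it is fully home on its seat, and move clear. Do not pull or lift the lid up, and leave the cake dome, ramekin, scoop and coaster where they stand.

Things in the scene. Friction and masses are not known exactly. Their poses are not given: they have to be found in the camera images.
- dispenser: Cereal dispenser 248 mm tall to the top of its raised lid, standing fixed on the shelf: white foot (160 mm across), white stand and portion housing with a grey twist knob on its +x side (the knob does not turn), clear round hopper (132 mm across) with a white collar round its mouth (inner diameter 119, outer 150 mm, top at height 236 mm). Origin: centre of the foot's underside, z up; the lid's axis is this z axis. The whole dispenser is turned differently each time.
- pin (a point): Red key pin, a horizontal rod 8 mm in diameter lying along the radius, in the collar on the dispenser's +x side above the knob, reaching from 76 mm to 48 mm from the lid's axis, so that its inner end lies under the lid's rim. It blocks the lid from going down anywhere but at the notch. The point is on top of the rod, 52 mm from the lid's axis, at height 239 mm.
- notch (a point): The one notch in the rim of the lid: 14 mm wide, cut from the edge inwards to 44 mm from the lid's axis, right through the lid; black gasket shows through it. The point is in the middle of the notch, 52 mm from the lid's axis, level with the lid's top face. The notch is over the pin when this point is straight above pin; there are 3 mm to spare either way.
- lid_centre (a point): Centre of the top face of the round wooden lid (114 mm across, 8 mm thick), on the lid's axis; height 248 mm while raised, 240 mm when seated. The lid starts raised (underside 1 mm above the pin), held up by its gasket. It turns about its vertical axis freely either way and without limit, against a friction of 0.1 N m, and stays where it is left; the notch may start anywhere except near the pin. Except for the stud the top face is flat; it can be pressed anywhere.
- stud (a point): Blue upright round stud on the lid, 14 mm in diameter and 18 mm high above the lid's top face, 38 mm from the lid's axis, directly opposite the notch. The point is the centre of the stud's top. Pushed sideways it turns the lid.
- lid (a joint): How far the lid is pressed down, in m: 0 raised as at the start, 0.008 fully seated, negative if it is pulled up. It moves against gasket friction of 6 N and stays where it is left. Away from the notch the pin stops it at about 0.001 to 0.003.
- cake_dome: Bystander: clear glass cake dome on a dark wooden board, loose; 230 mm across, 188 mm tall. Origin: centre of its underside.
- ramekin: Bystander: grey ceramic ramekin, loose; 90 mm across, 50 mm tall. Origin: centre of its underside.
- scoop: Bystander: steel ice cream scoop with a black handle, lying loose; 190 mm long, 24 mm high. Origin: under the middle of its bowl, the handle runs along its -x.
- coaster: Bystander: round bamboo coaster, loose; 98 mm across, 10 mm thick. Origin: centre of its underside.

How it is judged:
By the outcome, as a careful person would: the job done as asked, in the order asked, and still so for the second after the job is handed in, with the robot touching nothing.
It also fails if it takes over 45 s, if anything falls off the work surface, if the arm or the gripper's body presses on something with over 40 N, if the wrist force passes 120 N, or if a joint passes its speed limit or range.

## Working session

There is one attempt and no reset: what is moved stays moved. The work goes in short steps, Python scripts to look and compute and a tool call to move; the robot and the scene stay as the last step left them, time stands still between calls to the robot, and variables do not carry over. Pictures are saved under pics/ and viewed, about 8 in all and at most 12, crops included, and the job is handed in when it is done.

Besides the shell and the picture viewer there is one more tool, called after ">>>" by a JSON object that holds its "api" and its "payload", one argument or row to a line. move_arm: Moves the arm, as the interface text tells. Its arguments: {"type":"object","properties":{"targets":{"type":"array"}},"required":["targets"]}

```bash
mkdir -p pics; cat > h.py <<'E'
import numpy as np, cv2
from scipy.spatial.transform import Rotation as R
from bench import status, viewer, order, robot
def snap(cam,name,box=None,s=1):
    im=viewer.snapshot(cam)[:,:,::-1]
    if box: x0,y0,x1,y1=box; im=im[y0:y1,x0:x1]
    cv2.imwrite('pics/'+name,cv2.resize(im,None,fx=s,fy=s,interpolation=cv2.INTER_CUBIC))
def pose(cam):
    m=viewer.camera_model(cam); a=np.array(m['attitude'],float)
    Rm=a if a.shape==(3,3) else R.from_euler('xyz',a).as_matrix()
    return np.array(m['K'],float),np.array(m['D'],float),np.array(m['xyz'],float),Rm@np.diag([1,-1,-1])
def ray(cam,uv):
    K,D,p,Rm=pose(cam); n=cv2.undistortPoints(np.array([[uv]],float),K,D)[0,0]
    return p,Rm@np.array([n[0],n[1],1])
def at_z(cam,uv,z):
    p,d=ray(cam,uv); return p+d*(z-p[2])/d[2]
def proj(cam,X):
    K,D,p,Rm=pose(cam); r=cv2.Rodrigues(Rm.T)[0]
    return cv2.projectPoints(np.array(X,float).reshape(-1,1,3),r,-Rm.T@p,K,D)[0][:,0]
E
python3 - <<'E'
from h import *
a=viewer.snapshot('top')[:,:,::-1];b=viewer.snapshot('side')[:,:,::-1]
cv2.imwrite('pics/t.png',a);cv2.imwrite('pics/s.png',b)
for c in('top','side'): print(viewer.camera_model(c))
print(status.get_obs())
E
```

```text
{'K': array([[421.51468392,   0.        , 282.06292667],
       [  0.        , 421.51468392, 211.20867561],
       [  0.        ,   0.        ,   1.        ]]), 'D': array([-0.10771425,  0.        ,  0.        ,  0.        ,  0.        ]), 'xyz': array([ 0.52081557, -0.02730154,  1.21853727]), 'attitude': array([ 0.10110908, -0.00783595, -1.5825237 ])}
{'K': array([[431.4011281 ,   0.        , 276.75123644],
       [  0.        , 431.4011281 , 204.13879271],
       [  0.        ,   0.        ,   1.        ]]), 'D': array([-0.06901038,  0.        ,  0.        ,  0.        ,  0.        ]), 'xyz': array([0.45845856, 0.89575408, 0.78078081]), 'attitude': array([ 1.00282564, -0.00986851, -2.9738219 ])}
{'time': 0.1, 'joint_positions': array([ 1.10591312e+00,  8.78653666e-02,  1.37207153e+00, -3.87208187e-05,
        1.68357222e+00, -1.03090099e-01]), 'qvel': array([ 3.98718045e-04, -2.80626055e-03, -3.01681860e-03,  6.41265778e-04,
        4.37081827e-04,  1.57154435e-06]), 'joint_torque': array([ 1.93830332e-03, -3.41250622e+01, -3.03302908e+01,  7.20013515e-02,
        3.04231129e-02, -1.11903298e-04]), 'tool_pos': array([0.19445296, 0.51392521, 0.18344586]), 'ee_rot': array([-3.13968240e+00, -1.58940223e-04,  2.77979507e+00]), 'wrist_force': array([ 0.29375863,  0.36844288, -0.07405258]), 'wrist_torque': array([-0.01185381, -0.03366233,  0.03765789]), 'width': 0.09414705289478462}
```

View pics/t.png

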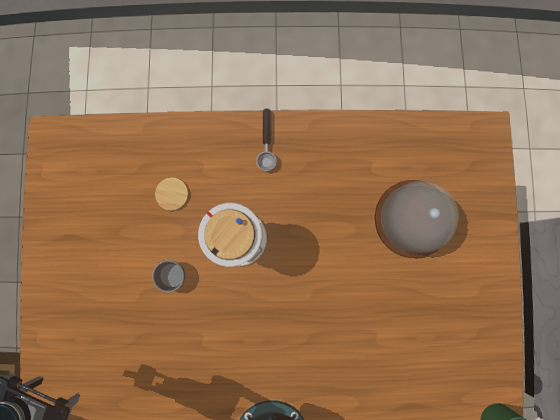

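View pics/s.png

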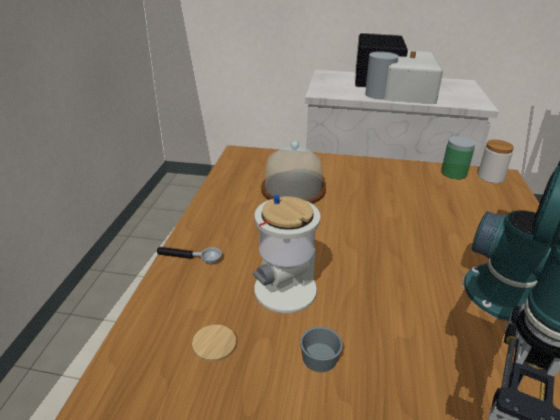

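The dispenser is at about (230,235) in the top view, with the stud near (241,221), the notch near (214,251) and the pin near (209,214). I'll enlarge both.

```bash
python3 - <<'E'
from h import *
a=cv2.imread('pics/t.png')[195:275,190:275];b=cv2.imread('pics/s.png')[185:245,245:330]
f=lambda i,n:cv2.resize(i,None,fx=n,fy=n,interpolation=cv2.INTER_CUBIC)
c=np.vstack([f(a,4),f(b,4)]);cv2.imwrite('pics/c.png',c);print(c.shape)
E
```

```text
(560, 340, 3)
```

View pics/c.png

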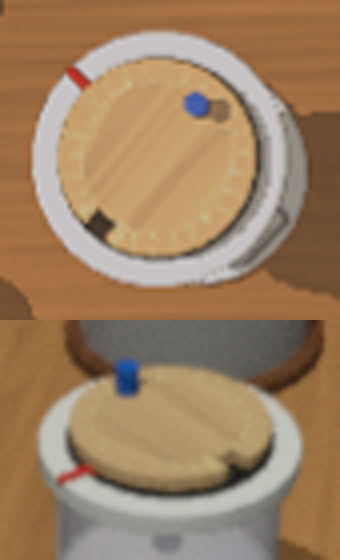

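Top-view crop: lid centre about (229.3,234.2), stud top (239.2,221), notch (214.7,250.7), pin's visible middle (209.5,214.5).

```bash
python3 - <<'E'
from h import *
P=lambda u,v,z:at_z('top',(190+u/4-.4,195+v/4-.4),z)
c=P(157,157,.248);s=P(197,104,.266);n=P(99,223,.246);p=P(78,78,.238)
S=lambda u,v,z:at_z('side',(245+u/4-.4,185+(v-320)/4-.4),z)
c2=S(170,427,.248);s2=S(127,365,.266);n2=S(234,460,.248);p2=S(76,474,.239)
for C,s_,n_,p_ in((c,s,n,p),(c2,s2,n2,p2)):
  print('C',C.round(4))
  for q in(s_,n_,p_):
    d=(q-C)[:2];print(q.round(4),np.hypot(*d).round(4),np.degrees(np.arctan2(d[1],d[0])).round(1))
# lid axis from stud & notch: opp.
for s_,n_ in((s,n),(s2,n2)): print('axis',(s_+(n_-s_)*38/90)[:2])
print('reach',np.hypot(*c[:2]))
E
```

```text
C [0.5681 0.0872 0.248 ]
[0.597  0.0623 0.266 ] 0.0381 -40.6
[0.5305 0.1209 0.246 ] 0.0505 138.1
[0.6153 0.1347 0.238 ] 0.067 45.2
C [0.5649 0.097  0.248 ]
[0.595  0.0649 0.266 ] 0.044 -46.9
[0.5258 0.1229 0.248 ] 0.0469 146.5
[0.6104 0.1388 0.239 ] 0.0618 42.6
axis [0.5689389  0.08706866]
axis [0.56577617 0.08936221]
reach 0.5747421433563364
```

```bash
cat >> h.py <<'E'
C=np.array([.568,.088])
def rel(p0,yaw0,p,yaw):
    "shift mm, turn deg in tool axes from commanded pose 0 to world pose (tool down)"
    R0=R.from_euler('xyz',[np.pi,0,np.radians(yaw0)]); R1=R.from_euler('xyz',[np.pi,0,np.radians(yaw)])
    return (R0.inv().apply(np.array(p)-p0)*1000).round(1).tolist(), np.degrees((R0.inv()*R1).as_rotvec()).round(1).tolist()
def push(phi,gap,z):
    f=np.radians(phi); r=np.array([np.cos(f),np.sin(f)]); d=np.array([np.sin(f),-np.cos(f)])
    return np.r_[C+.038*r-(.0195+gap)*d,z], phi+180
E
python3 - <<'E'
from h import *
p0=np.array([.195,.514,.185]);y0=np.degrees(2.78)
p,y=push(-41,.015,.32);print(p,y,rel(p0,y0,p,y))
E
```

```text
[0.619313   0.08910724 0.32      ] 139 ([-547.2, -247.3, -135.0], [0.0, -0.0, 20.3])
```

>>> {"api": "move_arm", "payload": {
  "targets": [
    [[0,0,-60],[0,0,0],-1],
    [[0,0,-120],[0,0,0],-1],
    [[-50,-20,-135],[0,0,0],-1],
    [[-547,-247,-135],[0,0,20.3],-1],
    [[-547,-247,-135],[0,0,20.3],-1],
    [[-547,-247,-135],[0,0,20.3],-1],
    [[-547,-247,-135],[0,0,20.3],-1],
    [[-547,-247,-135],[0,0,20.3],-1],
    [[-547,-247,-135],[0,0,20.3],-1],
    [[-547,-247,-135],[0,0,20.3],-1],
    [[-547,-247,-135],[0,0,20.3],-1],
    [[-547,-247,-135],[0,0,20.3],-1],
    [[-547,-247,-135],[0,0,20.3],-1],
    [[-547,-247,-135],[0,0,20.3],-1],
    [[-547,-247,-135],[0,0,20.3],-1],
    [[-547,-247,-135],[0,0,20.3],-1]
  ]
}}

```text
time: 2.1
tool_pos: [0.6182, 0.091, 0.3204]
ee_rot: [3.141, 0.001, 2.427]
wrist_force: [0.4, 0.1, 0.6]
width: 0.0002
```

>>> {"api": "move_arm", "payload": {
  "targets": [
    [[0,0,0],[0,0,0],-1],
    [[0,0,30],[0,0,0],-1],
    [[0,0,50],[0,0,0],-1],
    [[0,0,63],[0,0,0],-1],
    [[0,0,63],[0,0,0],-1],
    [[0,0,63],[0,0,0],-1]
  ]
}}

```text
time: 2.85
tool_pos: [0.6192, 0.0899, 0.2577]
ee_rot: [3.14, 0.001, 2.426]
wrist_force: [0.8, 0.5, -0.3]
width: 0.0005
```

```bash
python3 - <<'E'
from h import *
snap('side','d.png',(225,140,345,240),5)
o=status.get_obs();print(o['tool_pos'],o['wrist_force'])
print((proj('side',[o['tool_pos']])-[225,140])*5)
p0,y0=push(-41,.015,.257)
L=[push(-41,.004,.257)]+[push(f,0,.257) for f in np.linspace(-41,-131,13)]
for p,y in L: print(rel(p0,y0,p,y))
E
```

```text
[0.61932499 0.08987509 0.25789325] [ 0.67093101 -0.39573191 -0.68285621]
[[194.07350916 317.82763129]]
([-0.0, -11.0, -0.0], [0.0, 0.0, 0.0])
([0.0, -15.0, -0.0], [0.0, 0.0, 0.0])
([-2.2, -20.1, -0.0], [-0.0, -0.0, 7.5])
([-3.8, -25.5, -0.0], [-0.0, -0.0, 15.0])
([-4.6, -31.0, -0.0], [0.0, -0.0, 22.5])
([-4.7, -36.6, -0.0], [-0.0, -0.0, 30.0])
([-4.0, -42.2, -0.0], [-0.0, -0.0, 37.5])
([-2.7, -47.6, -0.0], [0.0, -0.0, 45.0])
([-0.6, -52.8, -0.0], [-0.0, -0.0, 52.5])
([2.1, -57.7, -0.0], [0.0, -0.0, 60.0])
([5.4, -62.1, -0.0], [0.0, -0.0, 67.5])
([9.3, -66.2, -0.0], [0.0, -0.0, 75.0])
([13.7, -69.6, -0.0], [0.0, -0.0, 82.5])
([18.5, -72.5, -0.0], [0.0, -0.0, 90.0])
```

View pics/d.png

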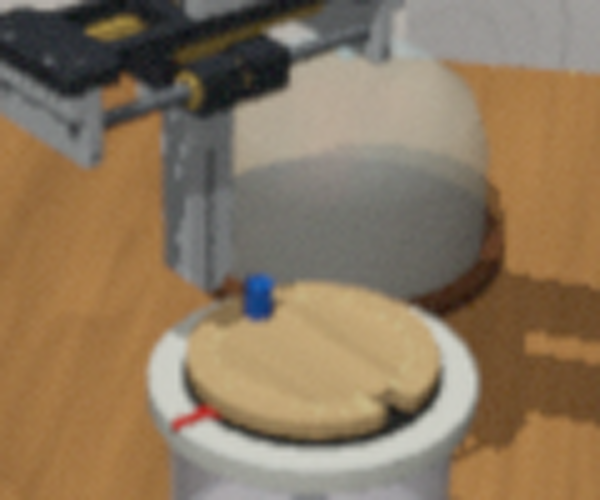

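The fingertip's lower end shows at about (195,285) in the crop, but the reported TCP projects to (194,318). I'll find out why before touching anything.

```bash
python3 - <<'E'
from h import *
snap('top','e.png',(190,175,290,275),6)
o=status.get_obs()
print('top tcp',(proj('top',[o['tool_pos']])-[190,175])*6)
X=[[.597,.0625,.266],[.597,.0625,.248],[.531,.121,.248],[.568,.088,.248]]
print((proj('side',X)-[225,140])*5)
print((proj('top',X)-[190,175])*6)
for dz in(0,.01,.02):print((proj('side',[o['tool_pos']+[0,0,dz]])-[225,140])*5)
E
```

```text
top tcp [[223.1715419  217.82553839]]
[[253.22605213 276.1587092 ]
 [252.89585511 309.36161863]
 [379.26153817 394.40680842]
 [306.65791672 345.25396059]]
[[292.63026141 273.69803283]
 [297.03922239 277.37995963]
 [145.13338247 450.72499383]
 [230.93217067 353.36599153]]
[[194.06951304 317.71510606]]
[[193.93044845 298.92114469]]
[[193.79052452 279.91791195]]
```

View pics/e.png

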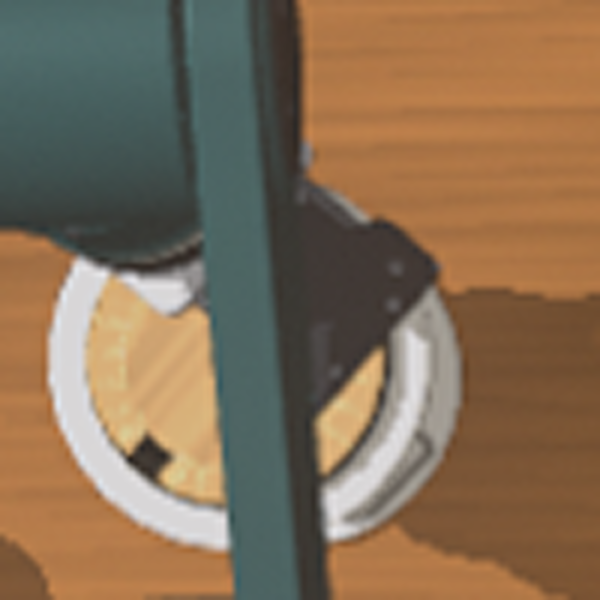

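>>> {"api": "move_arm", "payload": {
  "targets": [
    [[0,-5,0],[0,0,0],-1],
    [[0,-11,0],[0,0,0],-1],
    [[0,-15,0],[0,0,0],-1],
    [[0,-18,0],[0,0,0],-1],
    [[0,-20,0],[0,0,0],-1],
    [[0,-20,0],[0,0,0],-1]
  ]
}}

```text
time: 3.7
tool_pos: [0.6057, 0.0746, 0.2565]
ee_rot: [3.141, 0.0, 2.425]
wrist_force: [-0.3, -0.2, 0.5]
width: 0.0003
```

```bash
python3 - <<'E'
from h import *
snap('side','f.png',(225,140,345,240),5)
o=status.get_obs();print(o['tool_pos'],o['wrist_force'])
E
```

```text
[0.60570985 0.07469396 0.25649249] [-0.016167    0.04089678  0.43409263]
```

View pics/f.png

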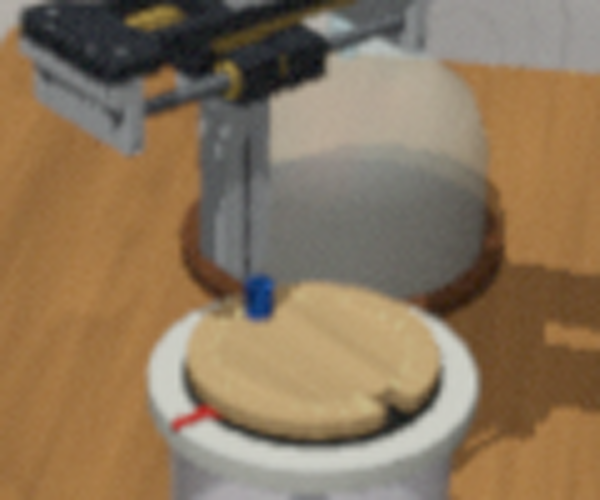

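```bash
python3 - <<'E'
from h import *
for c in('top','side'):
  print(c,proj(c,[[0,0,0],[0,0,.1],[.1945,.5139,.1834],[.1945,.5139,.28]]).round(1).tolist())
for px,z in(((212,292),.2577),((247,283),.2565)):
  print(at_z('side',(225+px[0]/5,140+px[1]/5),z))
o=status.get_obs(); print(o['joint_positions'])
a=cv2.imread('pics/t.png')[330:,:340]; b=cv2.imread('pics/s.png')[150:420,440:]
cv2.imwrite('pics/g.png',np.hstack([cv2.resize(a,None,fx=1.4,fy=1.4),np.pad(b,((0,0),(0,0),(0,0)))[:126]]) if 0 else cv2.resize(b,None,fx=2.2,fy=2.2)) 
snap('side','full.png')
E
```

```text
top [[271.3, 436.7], [270.6, 452.6], [62.7, 386.2], [42.2, 398.5]]
side [[503.7, 291.7], [515.6, 262.3], [495.2, 429.0], [517.2, 389.6]]
[0.6155224  0.06634158 0.2577    ]
[0.60136802 0.05366982 0.2565    ]
[ 2.97397034e-02  2.22707868e-01  1.07542215e+00  1.39565693e-04
  1.84336112e+00 -8.24881340e-01]
```

View pics/g.png

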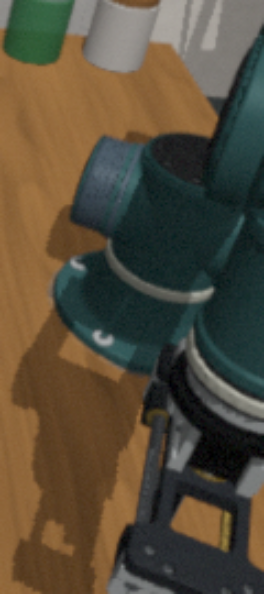

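>>> {"api": "move_arm", "payload": {
  "targets": [
    [[0,-6,0],[0,0,0],-1],
    [[0,-12,0],[0,0,0],-1],
    [[0,-12,0],[0,0,0],-1],
    [[0,-12,0],[0,0,0],-1]
  ]
}}

```text
time: 4.3
tool_pos: [0.5978, 0.0656, 0.2566]
ee_rot: [3.141, 0.0, 2.425]
wrist_force: [-0.4, -0.1, -0.0]
width: 0.0006
```

```bash
python3 - <<'E'
from h import *
snap('side','i.png',(250,150,330,225),8)
o=status.get_obs();print(o['tool_pos'],o['wrist_force'])
E
```

```text
[0.59783222 0.06563208 0.2565007 ] [-0.36790044 -0.97682181 -0.57912282]
```

View pics/i.png

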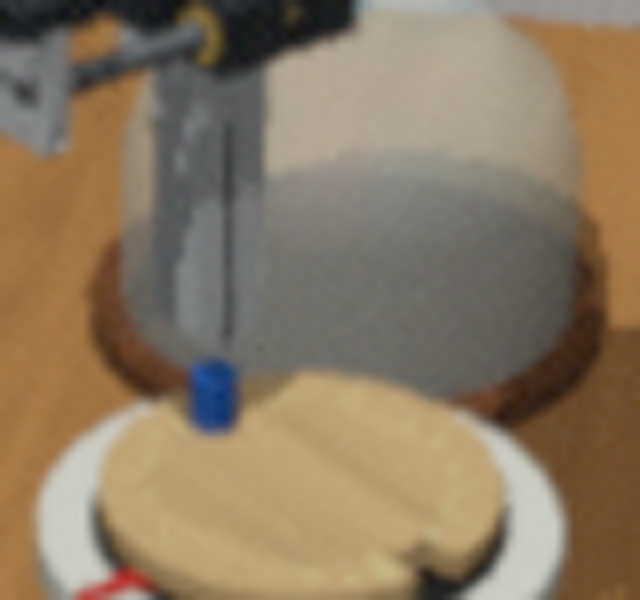

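```bash
python3 - <<'E'
from h import *
print({k:getattr(robot,k) for k in dir(robot) if not k.startswith('_')})
t=np.array([.5978,.0656,.2566]); print((proj('side',[t,t+[.0022,.0147,0],t+[.0022,.0147,.023],t+[-.014,.004,.023],t+[.014,-.004,.023]])-[250,150])*8)
print((proj('side',[[.618,.105,.2386]])-[250,150])*8)
E
```

```text
{'IKError': <class 'bench.IKError'>, 'grasp_offset': 0.0188}
[[200.31489275 395.05174695]
 [183.85948993 421.22270974]
 [184.28479922 351.89756093]
 [247.41233374 338.02980868]
 [154.96849434 314.58696899]]
[[105.25956327 515.18880987]]
```

```bash
python3 - <<'E'
from h import *
for z in(.34,.37,.40,.43):
  q=[at_z('top',(190+u/6-.4,175+v/6-.4),z)[:2] for u,v in((438,270),(315,415))]
  print(z,q,np.linalg.norm(q[0]-q[1]))
print('expect end mid', np.array([.6193,.0899])-.0885*np.array([.656,.755]))
E
```

```text
0.34 [array([0.59267666, 0.00566393]), array([0.54269227, 0.04870853])] 0.06596421126352335
0.37 [array([0.59022277, 0.00453823]), array([0.54194523, 0.04611297])] 0.06371168719901782
0.4 [array([0.58776888, 0.00341254]), array([0.5411982, 0.0435174])] 0.0614591631345123
0.43 [array([0.58531499, 0.00228684]), array([0.54045116, 0.04092183])] 0.05920663907000671
expect end mid [0.561244  0.0230825]
```

The top view of the gripper body agrees with the reported x,y to within 4 mm. So the mismatch is in height: the visible fingertip ends about 20 mm above the reported TCP. I'll back off and go lower.

>>> {"api": "move_arm", "payload": {
  "targets": [
    [[0,16,0],[0,0,0],-1],
    [[0,32,0],[0,0,0],-1],
    [[0,32,0],[0,0,0],-1],
    [[0,32,8],[0,0,0],-1],
    [[0,32,14],[0,0,0],-1],
    [[0,32,18],[0,0,0],-1],
    [[0,32,18],[0,0,0],-1],
    [[0,26,18],[0,0,0],-1],
    [[0,22,18],[0,0,0],-1],
    [[0,19,18],[0,0,0],-1],
    [[0,19,18],[0,0,0],-1]
  ]
}}

```text
time: 5.72
tool_pos: [0.6102, 0.0797, 0.2388]
ee_rot: [3.141, 0.0, 2.425]
wrist_force: [-0.2, -0.2, -0.3]
width: 0.0003
```

```bash
python3 - <<'E'
from h import *
snap('side','j.png',(250,150,330,225),8)
o=status.get_obs();print(o['tool_pos'],o['wrist_force'])
E
```

```text
[0.61029567 0.07985658 0.2386759 ] [ 0.40452603 -0.02826889  0.07962074]
```

View pics/j.png

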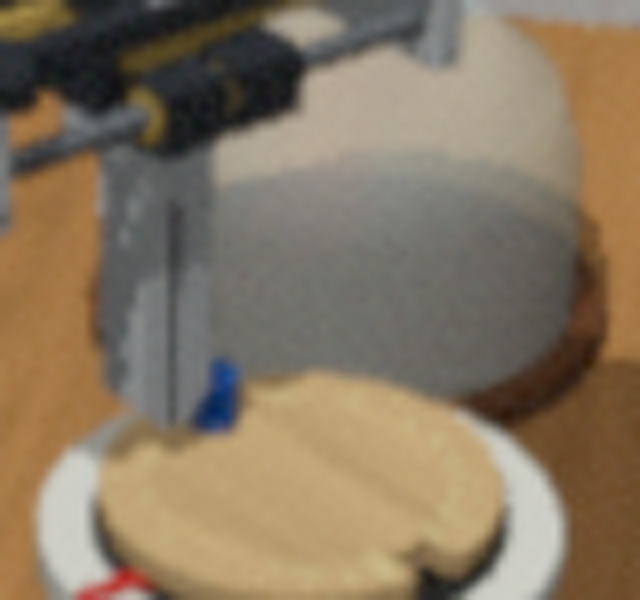

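The finger now partly hides the stud. Its tip is at about (170,424), slightly above the lid, with no contact force yet. Next I'll check the tip height and work out the arc.

```bash
python3 - <<'E'
from h import *
for z in(.2387,.250,.254,.258,.262): print(z,(proj('side',[[.6042,.0851,z]])-[250,150])*8)
# commanded now: push(-41, gap .002)
p0,y0=push(-41,.002,.239)
for f in (-41,-49,-57,-65,-73,-81,-89,-97,-105,-113,-121): p,y=push(f,0,.239);print(f,rel(p0,y0,p,y))
E
```

```text
0.2387 [[166.12991216 481.56668773]]
0.25 [[166.22507841 448.31516461]]
0.254 [[166.25919792 436.44541768]]
0.258 [[166.29354647 424.52329115]]
0.262 [[166.32812591 412.54849686]]
-41 ([0.0, -2.0, -0.0], [0.0, 0.0, 0.0])
-49 ([-2.3, -7.5, -0.0], [0.0, -0.0, 8.0])
-57 ([-3.9, -13.2, -0.0], [0.0, -0.0, 16.0])
-65 ([-4.6, -19.1, -0.0], [0.0, -0.0, 24.0])
-73 ([-4.6, -25.1, -0.0], [0.0, -0.0, 32.0])
-81 ([-3.6, -31.0, -0.0], [0.0, -0.0, 40.0])
-89 ([-1.9, -36.7, -0.0], [-0.0, -0.0, 48.0])
-97 ([0.6, -42.1, -0.0], [0.0, -0.0, 56.0])
-105 ([3.8, -47.1, -0.0], [0.0, -0.0, 64.0])
-113 ([7.7, -51.6, -0.0], [-0.0, -0.0, 72.0])
-121 ([12.2, -55.5, -0.0], [0.0, -0.0, 80.0])
```

>>> {"api": "move_arm", "payload": {
  "targets": [
    [[0,-2,2],[0,0,0],-1],
    [[-2.3,-7.5,2],[0,0,8],-1],
    [[-3.9,-13.2,2],[0,0,16],-1],
    [[-4.6,-19.1,2],[0,0,24],-1],
    [[-4.6,-25.1,2],[0,0,32],-1],
    [[-3.6,-31,2],[0,0,40],-1],
    [[-1.9,-36.7,2],[0,0,48],-1],
    [[0.6,-42.1,2],[0,0,56],-1],
    [[3.8,-47.1,2],[0,0,64],-1],
    [[7.7,-51.6,2],[0,0,72],-1],
    [[12.2,-55.5,2],[0,0,80],-1],
    [[12.2,-55.5,2],[0,0,80],-1],
    [[12.2,-55.5,2],[0,0,80],-1]
  ]
}}

```text
time: 7.4
tool_pos: [0.5652, 0.0456, 0.237]
ee_rot: [3.14, -0.0, 1.031]
wrist_force: [2.2, -2.6, 2.6]
width: 0.0004
```

```bash
python3 - <<'E'
from h import *
b=viewer.snapshot('side')[185:250,245:330,::-1];a=viewer.snapshot('top')[195:275,190:275,::-1]
f=lambda i:cv2.resize(i,None,fx=4,fy=4,interpolation=cv2.INTER_CUBIC)
cv2.imwrite('pics/k.png',np.vstack([f(a),f(b)]))
o=status.get_obs();print(o['tool_pos'],o['ee_rot'],o['wrist_force'],push(-121,0,.237))
E
```

```text
[0.5651045  0.04565426 0.23689433] [3.14030420e+00 1.13413774e-04 1.03006450e+00] [ 2.04449667 -1.718727    2.46695509] (array([0.56514332, 0.0453844 , 0.237     ]), 59)
```

View pics/k.png

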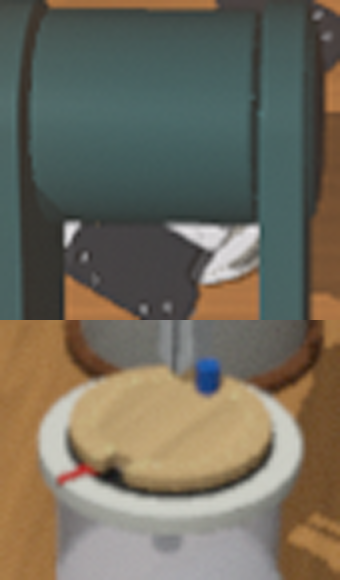

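The lid turned. In the side crop, the notch is now at about (113,463), the stud top at (208,363) and the visible pin at about (60,480) to (98,467).

```bash
python3 - <<'E'
from h import *
S=lambda u,v,z:at_z('side',(245+u/4-.4,185+(v-320)/4-.4),z)
s=S(208,363,.266);n=S(114,463,.247);p=S(78,474,.239)
print(s,n,p,'axis',s+(n-s)*38/90)
d=(n-s)[:2];print('stud->notch',np.degrees(np.arctan2(d[1],d[0])))
for ax in(C,np.array([.5658,.0894])):
  for q in(s,n,p): e=q[:2]-ax;print(np.hypot(*e).round(4),np.degrees(np.arctan2(e[1],e[0])).round(1))
# predicted pixels of aligned notch point / pin pts, stud at angles
for a in(43,45,47):
  f=np.radians(a);r=np.array([np.cos(f),np.sin(f)])
  q=proj('side',[np.r_[C+.052*r,.248],np.r_[C-.038*r,.266],np.r_[C+.076*r,.239],np.r_[C+.057*r,.239]]);print(a,((q-[244.6,184.6])*4+[0,320]).round().tolist())
E
```

```text
[0.549648   0.05421369 0.266     ] [0.58982333 0.13606628 0.247     ] [0.60928537 0.13862434 0.239     ] axis [0.56661092 0.08877367 0.25797778]
stud->notch 63.857026317901905
0.0384 -118.5
0.0528 65.6
0.0653 50.8
0.0387 -114.7
0.0525 62.8
0.0657 48.5
43 [[89.0, 446.0], [223.0, 372.0], [52.0, 473.0], [81.0, 462.0]]
45 [[91.0, 447.0], [221.0, 371.0], [54.0, 475.0], [83.0, 464.0]]
47 [[93.0, 449.0], [220.0, 370.0], [57.0, 477.0], [85.0, 465.0]]
```

```bash
python3 - <<'E'
from h import *
p0,y0=push(-121,0,.237)
for f,g,z in ((-126,0,.238),(-131,0,.238),(-137,0,.238),(-137,.025,.238),(-137,.025,.30)): p,y=push(f,g,z);print(f,rel(p0,y0,p,y))
p,y=push(-137,.025,.30); p=p+[-.1,.28,0]; print(p,rel(p0,y0,p,y))
E
```

```text
-126 ([-1.6, -3.4, -1.0], [0.0, -0.0, 5.0])
-131 ([-2.8, -6.9, -1.0], [0.0, -0.0, 10.0])
-137 ([-3.9, -11.2, -1.0], [0.0, -0.0, 16.0])
-137 ([-10.8, 12.8, -1.0], [0.0, -0.0, 16.0])
-137 ([-10.8, 12.8, -63.0], [0.0, -0.0, 16.0])
[0.47055749 0.30953882 0.3       ] ([177.7, -217.1, -63.0], [0.0, -0.0, 16.0])
```

>>> {"api": "move_arm", "payload": {
  "targets": [
    [[-1.6,-3.4,-1],[0,0,5],-1],
    [[-2.8,-6.9,-1],[0,0,10],-1],
    [[-3.9,-11.2,-1],[0,0,16],-1],
    [[-3.9,-11.2,-1],[0,0,16],-1],
    [[-3.9,-11.2,-1],[0,0,16],-1],
    [[-10.8,12.8,-1],[0,0,16],-1],
    [[-10.8,12.8,-1],[0,0,16],-1],
    [[-10.8,12.8,-40],[0,0,16],-1],
    [[-10.8,12.8,-63],[0,0,16],-1],
    [[177,-217,-63],[0,0,16],-1],
    [[177,-217,-63],[0,0,16],-1],
    [[177,-217,-63],[0,0,16],-1],
    [[177,-217,-63],[0,0,16],-1],
    [[177,-217,-63],[0,0,16],-1],
    [[177,-217,-63],[0,0,16],-1],
    [[177,-217,-63],[0,0,16],-1]
  ]
}}

```text
time: 9.5
tool_pos: [0.4694, 0.3096, 0.2992]
ee_rot: [-3.141, 0.001, 0.751]
wrist_force: [-0.6, 0.6, 0.8]
width: 0.0003
```

```bash
cat > m.py <<'E'
from h import *
import sys
b=viewer.snapshot('side')[185:250,245:330,::-1];A=viewer.snapshot('top')[:,:,::-1];a=A[195:275,190:275]
f=lambda i:cv2.resize(i,None,fx=4,fy=4,interpolation=cv2.INTER_CUBIC)
cv2.imwrite('pics/'+sys.argv[1],np.vstack([f(a),f(b)]))
for nm,A in(('then',cv2.imread('pics/t.png')),('now',A)):
  i=A[195:275,190:275].astype(int);B,G,Rr=i[...,0],i[...,1],i[...,2]
  for k,m,z in(('red',(Rr>130)&(G<90),.239),('blue',(B>90)&(Rr<80),.264)):
    ys,xs=np.nonzero(m); 
    if len(xs)==0: print(nm,k,'none');continue
    w=at_z('top',(190+xs.mean(),195+ys.mean()),z); e=w[:2]-C
    print(nm,k,len(xs),xs.mean()*4,ys.mean()*4,w.round(4),np.hypot(*e).round(4),np.degrees(np.arctan2(e[1],e[0])).round(1))
o=status.get_obs();print(o['time'],o['tool_pos'],o['wrist_force'])
E
python3 m.py l.png
```

```text
then red 18 116.0 102.22222222222223 [0.5998 0.1113 0.239 ] 0.0394 36.2
then blue 20 196.2 103.0 [0.5968 0.0621 0.264 ] 0.0388 -42.0
now red 27 82.66666666666667 82.81481481481481 [0.6114 0.1309 0.239 ] 0.061 44.7
now blue 21 201.52380952380952 198.28571428571428 [0.5428 0.0592 0.264 ] 0.0383 -131.2
9.6 [0.47014155 0.30862945 0.2994026 ] [ 0.2287234  -0.20717442 -0.21397881]
```

View pics/l.png

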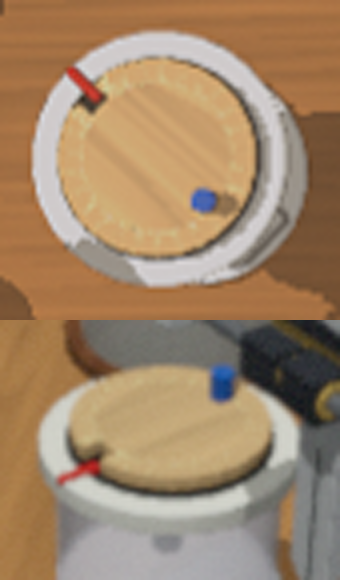

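The notch is almost over the pin, with its dark part showing on the counter-clockwise side: stud −131°, notch about 49°, pin 44.7°. It needs about 4° more clockwise.

```bash
python3 - <<'E'
from h import *
p0,y0=push(-137,.025,.30); p0=p0+[-.1,.28,0]
for f,g,z in ((-141.3,.025,.30),(-141.3,.025,.238),(-141.3,.006,.238),(-141.3,0,.238)): p,y=push(f,g,z);print(f,g,rel(p0,y0,p,y))
E
```

```text
-141.3 0.025 ([-121.1, 270.0, 0.0], [0.0, -0.0, 4.3])
-141.3 0.025 ([-121.1, 270.0, 62.0], [0.0, -0.0, 4.3])
-141.3 0.006 ([-119.6, 251.1, 62.0], [0.0, -0.0, 4.3])
-141.3 0 ([-119.2, 245.1, 62.0], [0.0, -0.0, 4.3])
```

>>> {"api": "move_arm", "payload": {
  "targets": [
    [[-120,270,0],[0,0,4.3],-1],
    [[-120,270,0],[0,0,4.3],-1],
    [[-120,270,0],[0,0,4.3],-1],
    [[-120,270,0],[0,0,4.3],-1],
    [[-120,270,0],[0,0,4.3],-1],
    [[-120,270,0],[0,0,4.3],-1],
    [[-120,270,0],[0,0,4.3],-1],
    [[-120,270,30],[0,0,4.3],-1],
    [[-120,270,62],[0,0,4.3],-1],
    [[-120,270,62],[0,0,4.3],-1],
    [[-119.5,251,62],[0,0,4.3],-1],
    [[-119,245,62],[0,0,4.3],-1],
    [[-119,245,62],[0,0,4.3],-1],
    [[-119,245,62],[0,0,4.3],-1],
    [[-120,270,62],[0,0,4.3],-1],
    [[-120,270,30],[0,0,4.3],-1],
    [[-120,270,0],[0,0,4.3],-1]
  ]
}}

```text
time: 11.72
tool_pos: [0.5669, 0.0286, 0.2984]
ee_rot: [-3.14, 0.003, 0.673]
wrist_force: [0.9, 0.6, -0.5]
width: 0.0009
```

>>> {"api": "move_arm", "payload": {
  "targets": [
    [[120,-270,0],[0,0,0],-1],
    [[120,-270,0],[0,0,0],-1],
    [[120,-270,0],[0,0,0],-1],
    [[120,-270,0],[0,0,0],-1],
    [[120,-270,0],[0,0,0],-1],
    [[120,-270,0],[0,0,0],-1],
    [[120,-270,0],[0,0,0],-1]
  ]
}}

```text
time: 12.6
tool_pos: [0.4922, 0.315, 0.2985]
ee_rot: [3.141, 0.002, 0.674]
wrist_force: [-0.1, -1.2, 0.3]
width: 0.0001
```

```bash
python3 m.py n.png; python3 - <<'E'
from h import *
# dark pixels inside the lid near the notch, in both saved composites (top crop)
for n in('l.png','n.png'):
  i=cv2.imread('pics/'+n)[:320].astype(int); ys,xs=np.mgrid[0:320,0:340]
  r=np.hypot(xs-157,ys-157)
  for k,m in(('dark',i.max(2)<90),('red',(i[...,2]>120)&(i[...,1]<95))):
    m=m&(r<98)&(r>70)&(xs<130)&(ys<150)
    q=[at_z('top',(190+x/4-.4,195+y/4-.4),.246 if k=='dark' else .239)[:2]-C for x,y in zip(xs[m],ys[m])]
    if q: a=np.degrees(np.arctan2(*np.array(q).T[::-1])); print(n,k,m.sum(),a.min().round(1),a.mean().round(1),a.max().round(1))
E
```

```text
then red 18 116.0 102.22222222222223 [0.5998 0.1113 0.239 ] 0.0394 36.2
then blue 20 196.2 103.0 [0.5968 0.0621 0.264 ] 0.0388 -42.0
now red 25 81.6 82.4 [0.6116 0.1315 0.239 ] 0.0616 44.9
now blue 19 200.6315789473684 199.3684210526316 [0.5422 0.0597 0.264 ] 0.0383 -132.3
12.7 [0.4923021  0.31444737 0.29912643] [ 0.35275856  0.71096075 -0.54763946]
l.png dark 122 48.6 51.4 54.0
l.png red 186 40.2 44.7 48.7
n.png dark 92 48.6 50.7 52.5
n.png red 197 40.1 44.6 48.7
```

```bash
python3 - <<'E'
from h import *
q0,y=push(-141.3,.025,.30)
R0=R.from_euler('xyz',[np.pi,0,np.radians(y)])
p0=q0+R0.apply([.120,-.270,0])
for f,g,z in ((-144.3,.015,.30),(-144.3,.015,.238),(-144.3,0,.238)): p,yy=push(f,g,z);print(f,g,p,rel(p0,y,p,yy))
E
```

```text
-144.3 0.015 [0.557273   0.03780855 0.3       ] ([-121.8, 258.0, -0.0], [0.0, -0.0, 3.0])
-144.3 0.015 [0.557273   0.03780855 0.238     ] ([-121.8, 258.0, 62.0], [0.0, -0.0, 3.0])
-144.3 0 [0.54851988 0.04998981 0.238     ] ([-121.0, 243.0, 62.0], [0.0, -0.0, 3.0])
```

>>> {"api": "move_arm", "payload": {
  "targets": [
    [[-122,268,0],[0,0,3],-1],
    [[-122,268,0],[0,0,3],-1],
    [[-122,268,0],[0,0,3],-1],
    [[-122,268,0],[0,0,3],-1],
    [[-122,268,0],[0,0,3],-1],
    [[-122,268,0],[0,0,3],-1],
    [[-122,268,0],[0,0,3],-1],
    [[-122,268,30],[0,0,3],-1],
    [[-122,268,62],[0,0,3],-1],
    [[-122,268,62],[0,0,3],-1],
    [[-121,250,62],[0,0,3],-1],
    [[-121,245,62],[0,0,3],-1],
    [[-121,243,62],[0,0,3],-1],
    [[-121,243,62],[0,0,3],-1],
    [[-121,243,62],[0,0,3],-1],
    [[-121,243,62],[0,0,3],-1]
  ]
}}

```text
time: 14.7
tool_pos: [0.5492, 0.0507, 0.2382]
ee_rot: [3.141, -0.002, 0.622]
wrist_force: [1.9, -0.7, 3.8]
width: 0.0002
```

>>> {"api": "move_arm", "payload": {
  "targets": [
    [[0,25,0],[0,0,0],-1],
    [[0,25,-30],[0,0,0],-1],
    [[0,25,-62],[0,0,0],-1],
    [[120,-243,-62],[0,0,0],-1],
    [[120,-243,-62],[0,0,0],-1],
    [[120,-243,-62],[0,0,0],-1],
    [[120,-243,-62],[0,0,0],-1],
    [[120,-243,-62],[0,0,0],-1],
    [[120,-243,-62],[0,0,0],-1],
    [[120,-243,-62],[0,0,0],-1]
  ]
}}

```text
time: 15.95
tool_pos: [0.5048, 0.3169, 0.298]
ee_rot: [3.141, 0.003, 0.622]
wrist_force: [0.2, -0.9, -0.4]
width: 0.0007
```

```bash
python3 m.py o.png; python3 - <<'E'
from h import *
for n in('l.png','n.png','o.png'):
  i=cv2.imread('pics/'+n)[:320].astype(int); ys,xs=np.mgrid[0:320,0:340]
  r=np.hypot(xs-157,ys-157)
  for k,m in(('dark',i.max(2)<110),('red',(i[...,2]>120)&(i[...,1]<95))):
    m=m&(r<94)&(r>70)&(xs<130)&(ys<150)
    q=[at_z('top',(190+x/4-.4,195+y/4-.4),.243 if k=='dark' else .239)[:2]-C for x,y in zip(xs[m],ys[m])]
    if q: a=np.degrees(np.arctan2(*np.array(q).T[::-1])); print(n,k,m.sum(),np.percentile(a,[2,25,50,75,98]).round(1))
E
```

```text
then red 18 116.0 102.22222222222223 [0.5998 0.1113 0.239 ] 0.0394 36.2
then blue 20 196.2 103.0 [0.5968 0.0621 0.264 ] 0.0388 -42.0
now red 27 96.74074074074075 98.81481481481481 [0.6019 0.1226 0.239 ] 0.0484 45.6
now blue 21 200.1904761904762 200.76190476190476 [0.5414 0.0599 0.264 ] 0.0387 -133.5
16.05 [0.50508334 0.31644207 0.29889251] [0.01374116 0.43921107 0.20992553]
l.png dark 160 [41.3 49.2 50.9 52.6 54.3]
l.png red 134 [40.8 42.9 44.8 46.5 48.3]
n.png dark 143 [40.  48.5 50.1 51.6 53.1]
n.png red 140 [40.3 42.8 44.6 46.4 48.3]
o.png dark 178 [37.8 39.5 45.8 50.  51.8]
o.png red 127 [41.5 43.2 45.  46.4 48.2]
```

The gasket now shows on both sides of the pin (37.8° to 51.8°, centre 44.8°, pin 45°), so they are aligned. Next is the press at the lid centre.

```bash
python3 - <<'E'
from h import *
# commanded pose after the last call, rebuilt
q0,y=push(-144.3,0,.238); p0=q0+R.from_euler('xyz',[np.pi,0,np.radians(y)]).apply([.120,-.243,-.062])
print(p0,rel(p0,y,np.r_[C,.30],y))
E
```

```text
[0.50416939 0.31735105 0.3       ] ([-82.0, 223.5, -0.0], [0.0, 0.0, 0.0])
```

>>> {"api": "move_arm", "payload": {
  "targets": [
    [[-82,223.5,0],[0,0,0],-1],
    [[-82,223.5,0],[0,0,0],-1],
    [[-82,223.5,0],[0,0,0],-1],
    [[-82,223.5,0],[0,0,0],-1],
    [[-82,223.5,0],[0,0,0],-1],
    [[-82,223.5,0],[0,0,0],-1],
    [[-82,223.5,35],[0,0,0],-1],
    [[-82,223.5,58],[0,0,0],-1],
    [[-82,223.5,66],[0,0,0],-1],
    [[-82,223.5,70],[0,0,0],-1],
    [[-82,223.5,73],[0,0,0],-1],
    [[-82,223.5,75],[0,0,0],-1],
    [[-82,223.5,75],[0,0,0],-1]
  ]
}}

```text
time: 17.68
tool_pos: [0.5685, 0.089, 0.2256]
ee_rot: [3.141, -0.002, 0.623]
wrist_force: [-1.0, 0.8, 2.7]
width: 0.0004
```

>>> {"api": "move_arm", "payload": {
  "targets": [
    [[0,0,1.5],[0,0,0],-1],
    [[0,0,3],[0,0,0],-1],
    [[0,0,4.5],[0,0,0],-1],
    [[0,0,4.5],[0,0,0],-1]
  ]
}}

```text
time: 18.18
tool_pos: [0.5684, 0.089, 0.22]
ee_rot: [3.141, -0.001, 0.623]
wrist_force: [0.8, 1.3, 4.6]
width: 0.0004
```

>>> {"api": "move_arm", "payload": {
  "targets": [
    [[0,0,1.5],[0,0,0],-1],
    [[0,0,3],[0,0,0],-1],
    [[0,0,3],[0,0,0],-1]
  ]
}}

```text
time: 18.55
tool_pos: [0.5685, 0.0889, 0.2191]
ee_rot: [3.14, -0.003, 0.623]
wrist_force: [-0.6, 1.1, 9.3]
width: 0.0003
```

>>> {"api": "move_arm", "payload": {
  "targets": [
    [[0,0,1.5],[0,0,0],-1],
    [[0,0,3],[0,0,0],-1],
    [[0,0,3],[0,0,0],-1]
  ]
}}

```text
time: 18.92
tool_pos: [0.5687, 0.089, 0.219]
ee_rot: [3.139, -0.005, 0.623]
wrist_force: [-3.0, 1.7, 16.0]
width: 0.0004
```

>>> {"api": "move_arm", "payload": {
  "targets": [
    [[0,0,2],[0,0,0],-1],
    [[0,0,4],[0,0,0],-1],
    [[0,0,4],[0,0,0],-1],
    [[0,0,-5],[0,0,0],-1],
    [[0,0,-40],[0,0,0],-1],
    [[0,0,-82],[0,0,0],-1],
    [[82,-223,-82],[0,0,0],-1],
    [[82,-223,-82],[0,0,0],-1],
    [[82,-223,-82],[0,0,0],-1],
    [[82,-223,-82],[0,0,0],-1],
    [[82,-223,-82],[0,0,0],-1],
    [[82,-223,-82],[0,0,0],-1],
    [[82,-223,-82],[0,0,0],-1]
  ]
}}

```text
time: 20.55
tool_pos: [0.5052, 0.3162, 0.2954]
ee_rot: [3.141, 0.001, 0.62]
wrist_force: [0.7, -0.4, 0.9]
width: 0.0002
```

```bash
python3 m.py q.png
```

```text
then red 18 116.0 102.22222222222223 [0.5998 0.1113 0.239 ] 0.0394 36.2
then blue 20 196.2 103.0 [0.5968 0.0621 0.264 ] 0.0388 -42.0
now red 25 81.6 82.4 [0.6116 0.1315 0.239 ] 0.0616 44.9
now blue 19 200.42105263157896 201.68421052631578 [0.5409 0.0598 0.264 ] 0.0391 -133.9
20.65 [0.50520781 0.31633651 0.29592312] [-0.27448688 -0.23912592 -0.20861798]
```

View pics/q.png

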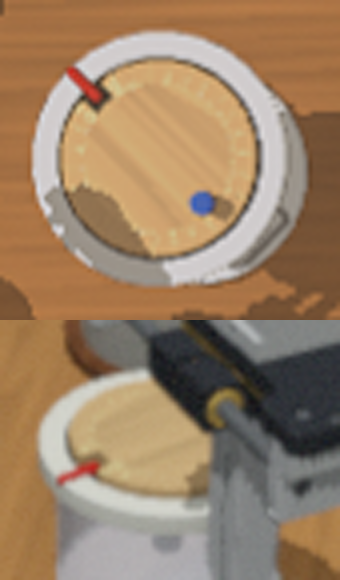

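The lid now sits flush in the collar with the pin in its notch. The arm is clear, so I'll hand in.

```bash
python3 -c "
from bench import order
print(order.close_job())"
```

```text
the job is handed in; nothing more can be done
None
```

The dispenser is closed and the job is handed in at about 21 s of the 45 s allowed. I pushed the stud clockwise in three pushes, about 93° in all. I then pressed the lid down at its centre and moved the arm clear.

**Alignment:** before pressing, gasket showed on both sides of the pin. The notch was centred at about 44.8° and the pin at 45°. The stud's position put the notch about 1.5° further round, which is still within the 3 mm to spare.

**Seating:** the lid went down at about 5 N and met a firm stop. It did not move further when I raised the force to 16 N, and I then pressed a little harder. In the last pictures it sits flush in the collar with the pin inside the notch. I had no direct reading of how far the lid had moved.

**Disagreements:**
- The visible fingertip was about 20 mm above the reported TCP height. My first approach therefore passed over the stud without touching it. I measured the offset in the pictures and allowed for it, and the reported stop height (219 mm) then fits a seated lid to within about 2 mm.
- The second push turned the lid only about 1° instead of the 4° intended, so I made a third.

**Bystanders:** I did not re-measure the cake dome, ramekin, scoop and coaster at the end. The arm worked well above or away from them, and the only contact forces were at the lid.

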